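# Clip the gas valve key onto the bench eye

## Robot

A 6-joint arm with a two-finger parallel gripper is mounted at the origin on a cart in front of the work surface, level with it; the furniture and walls round the work are solid. World frame = base frame: x ahead of the robot, y to its left, z up, the work surface at z = 0. Lengths are in m, angles in degrees, forces in N, time in s.
With the tool pointing down it reaches from about 0.35 to 0.875 m from the base axis. Payload 4.2 kg.
Tool frame: the origin (TCP) lies where the fingers leave the gripper's body, on its centre line; the fingertips stand 70 mm ahead of it and the grasp point (between the pads) lies 51 mm ahead of it; z points along the fingers, y is the direction in which the jaws open and shut (so a half turn about z gives the same grasp; the last joint's range is limited). The gripper opens to 87 mm and grips with 3 to 60 N. Pads are 19 mm wide; open, the fingers measure 117 mm over their backs; the gripper's body (75 mm by 190 mm) begins 51 mm behind the grasp point.
Start: joints at [85.921, 22.042, 0.453, 0, -68.411, -14.817], TCP at [0.202, 0.591, 0.292] pointing down, gripper open.
Joint ranges: [-179.83, 179.83], [-69.29, 118.12], [-61.27, 80.66], [-181.25, 117.63], [-171.15, -9.14], [-177.46, 177.46]. Speed limits (degrees/s): [159.86, 159.86, 180, 180, 180, 180].

## Interface

Orientations are given as a 3x3 rotation matrix whose columns are the frame's x, y, z axes.
In Python, from station import sense, capture, camera_model, finish_job gives the robot as it stands.
- The arm moves only by the shell command python3 -m inch 'ROWS'. ROWS is JSON, a list of rows, each an object with "hand": the closure, from 0 (fully open) to 1 (shut); "slide": the shift along the world's x, y, z in cm, a list of three; "yaw": the turn about the world's z in rad. A call has 1 to 10 rows; each row is the pose to reach, as a shift and turn from the pose commanded when the call began; what a row does not reach only later rows make up. A row lasts 1/8 s, in which the tool goes at most 62.5 mm and 10.7 degrees, less where a joint would pass 70% of its speed; a pose out of reach is approached as far as the arm can. A call with a gripper value outside its range is refused whole. The fingers move at their own pace and stop on an object; the grip force is fixed at half the most. Time passes only in rows, so rows that repeat a pose let the fingers close. It gives the time, the measured TCP pose, the force and the opening at its end, in the units of the state.
- sense(): the state, without advancing time (a new reading comes with each control period).
- capture(name): name is "side" or "top"; returns the picture (384x512x3 uint8, blue, green, red); there is no depth.
- camera_model(name): a dict with "mtx" (3x3 intrinsics, pixels), "k1" (the pictures are not rectified: a ray, as slopes to the right and down, at radius r is drawn at 1 + k1 r^2 times it, then the intrinsics apply), "xyz" and "orientation" of the camera in the world. Camera axes: x right, y up, looking along -z (the intrinsics and any distortion apply to the point x, -y, -z); pixel columns grow to the right and rows downward; lengths in m; the calibration is good to about 2 mm. A picture is of the moment at which its call begins. camera_model takes no time and is no camera call.
- finish_job(): hands the job in, once; it reports no verdict.
The state is a dict: "time_s": time; "joints": joint angles; "joint_velocities": joint speeds; "effort": joint torques, N m; "tcp_pos": TCP position; "ee_rot": TCP orientation; "wrist_force": force on the tool from outside, world axes, zero at the start; "moment": the same for the moment, N m; "gripper_width": opening from 0.0 (shut) to 1.0 (fully open).
Only numpy, scipy, OpenCV 4.12 (cv2) and the standard library are available. Lean on these libraries where they do the work, as an engineer would, in place of code of your own. Each camera call takes 0.05 s, during which the arm holds its last target. There are 200 camera calls.

## Task

Clip the yellow-handled gas valve key to the steel tether eye on the bench: press the red gate of its snap hook against the near leg of the eye until the leg passes inside and the gate springs shut behind it. Then tug the key back with about 10 N to check that the shut gate holds on the eye, and let the key rest flat on the bench, released and still clipped. Keep the force on the eye below 17 N throughout, and leave the glassware where it is.

Things in the scene. Friction and masses are not known exactly. Their poses are not given: they have to be found in the camera images.
- key_grip (a point): Centre of the yellow hand grip of the valve key, half-way up (18 mm above the underside). Grip: block 70 mm long (x), 18 mm wide (y), 36 mm high (z). The key lies flat; +x runs along it from the grip to the snap hook, z is up.
- key_mouth (a point): Where the eye's leg should enter: on the shut gate's centre line, at x = +80, y = +7.5, z = -12 mm from key_grip, same axes. Gate hinge pin 21.5 mm to -y, edge of the rounded nose 6.5 mm to +y. A leg entering straight here (it touches the gate at x = +6) is passed once its centre is about 21 mm inside (x = -21); the rigid back stops it at x = -24. Tugged back, it bears on the shut gate at x = -6.
- gate (a joint): Red sprung gate (5 mm thick, 27 mm long): 0 shut, grows inward, 1.05 rad at most; it passes the leg at about 0.8. Pressing takes 2 to 3 N, rising to 6 to 9 N; near the end part of it turns sideways; all of it vanishes as the gate snaps shut. Each mm the leg is off to -y needs 1 mm more depth; beyond 3 mm it meets the back first: then shift the key to its own -y, so the leg comes nearer the nose.
- eye_slot (a point): Middle of the range in which the eye's near leg can stand, 24 mm above the bench. The staple is bolted fast in a slot: the near leg's axis is up to 7 mm before or behind this point along x (not sideways), different each time: feel for it. +x points from the near to the far leg, away from the robot: press the key on along +x, hook first. Bar 7 mm thick.
- key: The valve key, one rigid piece of 220 g (varies by a quarter); origin on its underside below key_grip, same axes. Snap hook: flat steel frame 12 mm high (z 0 to 12 mm), x = +45 to +84, y = -22 to +26 mm, its mouth looking to +x, where the red gate is. A socket stem reaches back to x = -77 mm, y within 9 mm.
- eye: The tether eye, fixed to the bench: a slotted steel plate let in flush with the bench top, 98 x 36 mm, from 27 mm before to 71 mm beyond eye_slot; origin on the bench below eye_slot, same axes. In its slot an upright rigid steel staple: two legs 44 mm apart, straight up to 48 mm above the bench, joined by an arch, 67 mm high in all.
- flask_amber: Conical flask with amber sample, 66 mm wide, 105 mm high, to the left; origin under its centre. Leave it alone.
- dropper_1: Brown dropper bottle with red teat, 38 mm wide, 108 mm high, left; origin under its centre. Leave it alone.
- weighing_bottle: Small lidded glass weighing bottle, 41 mm wide, 52 mm high, behind the eye; origin under its centre. Leave it alone.
- petri_1: Flat petri dish, 61 mm wide, 13 mm high, in front of the meter; origin under its centre. Leave it alone.
Not all that is in view belongs to the job. Leave any purple look-alike of the key alone. Leave any blue look-alike of the eye alone.

How it is judged (in metres and radians):
On the way, in this order (a step that is already met when the one before it is completed fails the run):
1. the gate is being pressed open by the eye (value of joint gate above 0.35 rad and contact force between key and eye above 1 N), for 0.05 s.
2. the near leg of the eye is inside the hook and the gate has sprung shut behind it (value of joint gate below 0.1 rad and x of eye_slot in the frame of key_mouth between -0.033 and 0.002 m and y of eye_slot in the frame of key_mouth between -0.024 and 0.013 m and z of eye_slot in the frame of key_mouth between -0.04 and 0.03 m), for 0.1 s.
3. the key is tugged back so that the shut gate bears on the eye with more than 6 N (value of joint gate below 0.1 rad and x of eye_slot in the frame of key_mouth between -0.015 and 0.002 m and contact force between key and eye above 6 N), for 0.05 s.
At the end, for the whole second after the job is handed in: The near leg of the eye is inside the snap hook, the gate is shut (under 0.1 rad), and the key lies on the bench within 0.2 rad of flat, grip centre under 30 mm high, released and at rest (value of joint gate below 0.1 rad and x of eye_slot in the frame of key_mouth between -0.033 and 0.002 m and y of eye_slot in the frame of key_mouth between -0.024 and 0.013 m and height (world z) of key_grip below 0.03 m and angle between key's own z axis and vertical below 0.2 rad and linear speed of key below 0.02 m/s); the robot touches nothing.
It fails at once if the key is pressed or pulled on the eye with more than 17 N (contact force between key and eye above 17 N).
It fails at once if a piece of glassware (conical flask, dropper bottle, weighing bottle, petri dish) is moved more than 25 mm (distance of any of flask_amber, dropper_1, weighing_bottle, petri_1 from where it was at the start of the episode above 0.025 m).
It also fails if it takes over 69 s, if anything falls off the work surface, if the arm or the gripper's body presses on something with over 40 N, if the wrist force passes 120 N, or if a joint passes its speed limit or range.

## Working session

There is one attempt and no reset: what is moved stays moved. The work goes in short steps, Python scripts to look and compute and a shell command to move; the robot and the scene stay as the last step left them, time stands still between calls to the robot, and variables do not carry over. Pictures are saved under pics/ and viewed, about 8 in all and at most 12, crops included, and the job is handed in when it is done.

```bash
ls; mkdir -p pics; python3 - <<'E'
from station import *
import cv2
for n in("side","top"):
    im=capture(n); cv2.imwrite(f"pics/{n}0.png",im); print(n,camera_model(n))
print(sense())
E
```

```text
pics
side {'mtx': array([[385.13583311,   0.        , 260.24170665],
       [  0.        , 385.13583311, 190.58132982],
       [  0.        ,   0.        ,   1.        ]]), 'k1': -0.04925158029194007, 'xyz': array([0.39900817, 1.0662271 , 0.87009093]), 'orientation': array([[-0.98421143,  0.09730137, -0.14785231],
       [-0.17559162, -0.64181027,  0.74648989],
       [-0.02225864,  0.76066551,  0.64876231]])}
top {'mtx': array([[361.41332698,   0.        , 255.65480482],
       [  0.        , 361.41332698, 191.68966454],
       [  0.        ,   0.        ,   1.        ]]), 'k1': 0.006505944691979159, 'xyz': array([0.42210775, 0.14369302, 0.97507515]), 'orientation': array([[-0.01706544,  0.98692419, -0.16027918],
       [-0.99983506, -0.01784071, -0.00339905],
       [-0.00621409,  0.16019474,  0.98706587]])}
{'time_s': 0.1, 'joints': array([ 8.59195766e+01,  2.20855987e+01,  3.89444607e-01, -2.50594717e-02,
       -6.84105414e+01, -1.48159500e+01]), 'joint_velocities': array([-0.00750368, -0.07693992,  0.12616272,  0.10476306,  0.01240544,
       -0.01761657]), 'effort': array([ 4.33952900e-04, -3.91693211e+01,  1.87933892e+01,  4.23195899e+00,
        1.34242134e-02, -7.76976503e-05]), 'tcp_pos': array([0.20226676, 0.59095474, 0.29129004]), 'ee_rot': array([[ 9.46053628e-01, -3.24009635e-01, -5.38159884e-04],
       [-3.24010071e-01, -9.46051865e-01, -1.82849444e-03],
       [ 8.33226549e-05,  1.90422302e-03, -9.99998183e-01]]), 'wrist_force': array([ 0.19307864, -0.22501456, -0.87863328]), 'moment': array([-0.03220307,  0.07422411, -0.00244189]), 'gripper_width': 0.9978493024215195}
```

View pics/top0.png

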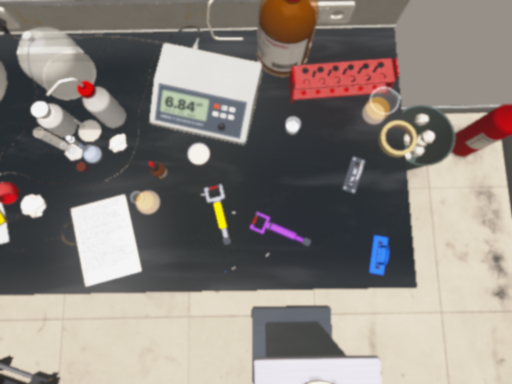

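View pics/side0.png

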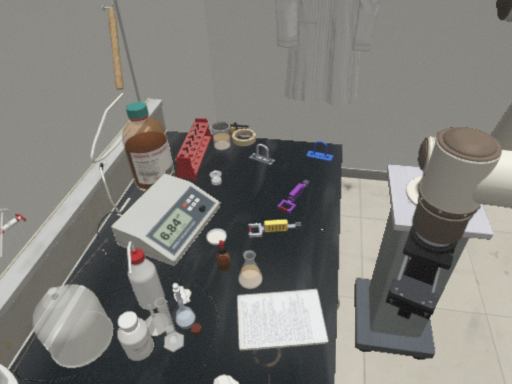

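Candidates: the yellow key with the red gate at top (218,213) / side (275,227), against the purple look-alike at top (280,230). The steel eye is at top (354,175) / side (262,155), against the blue look-alike at top (380,255). I choose yellow and steel, and check both in one crop.

```bash
cat > h.py <<'E'
import numpy as np, cv2
from station import *
def ray(n,uv):
    m=camera_model(n);K=m["mtx"];d=np.array([m["k1"],0,0,0,0.])
    p=cv2.undistortPoints(np.array([[uv]],float),K,d)[0,0]
    return m["xyz"],m["orientation"]@np.array([p[0],-p[1],-1])
def onz(n,uv,z):
    c,d=ray(n,uv);return c+d*(z-c[2])/d[2]
def proj(n,P):
    m=camera_model(n);q=m["orientation"].T@(np.array(P)-m["xyz"]);q=q/-q[2]
    s=1+m["k1"]*(q[0]**2+q[1]**2);K=m["mtx"]
    return K[0,0]*q[0]*s+K[0,2],-K[1,1]*q[1]*s+K[1,2]
def mask(im,lo,hi,box):
    x0,y0,x1,y1=box;h=cv2.cvtColor(im,cv2.COLOR_BGR2HSV);k=cv2.inRange(h,lo,hi)
    o=np.zeros_like(k);o[y0:y1,x0:x1]=k[y0:y1,x0:x1];return o
E
python3 - <<'E'
from h import *
t=cv2.imread("pics/top0.png");s=cv2.imread("pics/side0.png")
R=lambda im,x,y,w,h:cv2.resize(im[y:y+h,x:x+w],(400,300),interpolation=cv2.INTER_CUBIC)
cv2.imwrite("pics/crop.png",np.vstack([np.hstack([R(t,180,175,80,75-15),R(t,314,145,80,60)]),np.hstack([R(s,236,205,80,60),R(s,222,125,80,60)])]))
for n,im,box in(("top",t,(190,175,245,250)),("side",s,(240,205,310,245))):
    k=mask(im,(22,120,120),(35,255,255),box);ys,xs=np.nonzero(k)
    print(n,len(xs),xs.mean(),ys.mean(),cv2.minAreaRect(np.c_[xs,ys].astype(np.float32)))
    if n=="top":
        P=np.array([onz(n,(x,y),.036)[:2] for x,y in zip(xs,ys)])
        r=cv2.minAreaRect((P*1000).astype(np.float32));print(P.mean(0),r)
        w,v=np.linalg.eigh(np.cov(P.T));print(v[:,1],np.degrees(np.arctan2(v[1,1],v[0,1])))
    else: print(onz(n,(xs.mean(),ys.mean()),.03))
    k=mask(im,(0,120,80),(12,255,255),box)|mask(im,(170,120,80),(180,255,255),box);ys,xs=np.nonzero(k)
    if len(xs):print("red",len(xs),xs.mean(),ys.mean(),onz(n,(xs.mean(),ys.mean()),.01))
E
```

```text
top 241 219.66390041493776 215.08713692946057 ((219.67648315429688, 215.20591735839844), (26.92145538330078, 8.973817825317383), 75.96376037597656)
[0.51458393 0.24178824] ((514.5103149414062, 241.79632568359375), (70.60836791992188, 23.280776977539062), 13.780424118041992)
[-0.97189903 -0.23539811] -166.38490911699503
red 27 213.14814814814815 187.33333333333334 [0.59286864 0.26208796 0.01      ]
side 152 275.5921052631579 225.70394736842104 ((275.7159423828125, 224.9552764892578), (11.228092193603516, 23.14234733581543), 86.42366790771484)
[0.51552283 0.25431611 0.03      ]
red 26 272.53846153846155 214.3846153846154 [0.53534569 0.18647211 0.01      ]
```

View pics/crop.png

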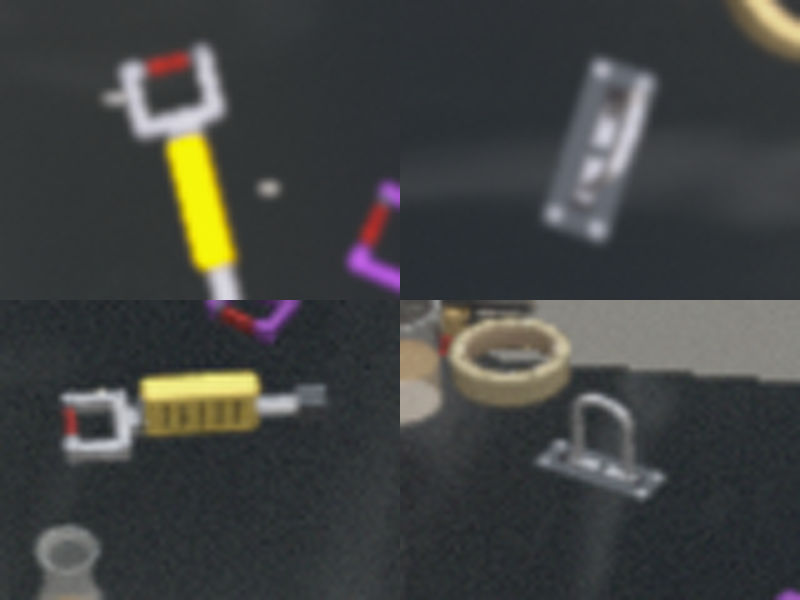

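The crop confirms both choices. The key is yellow with a red gate at its hook end (top 213,187). The steel eye's plate corners sit at crop (598,55), (660,70), (605,245), (545,225), and the near leg's foot is at side crop (632,470).

```bash
python3 - <<'E'
from h import *
t=cv2.imread("pics/top0.png");s=cv2.imread("pics/side0.png")
for n,b,im,box in(("top",(314,145),t,(338,150,372,198)),("side",(222,125),s,(245,150,285,170))):
    pass
g=cv2.cvtColor(t,cv2.COLOR_BGR2GRAY);k=np.zeros_like(g);k[152:196,338:370]=(g[152:196,338:370]>75)*255
c=max(cv2.findContours(k,0,2)[0],key=cv2.contourArea)
P=np.array([onz("top",q[0],0)[:2] for q in c]);print("plate",cv2.minAreaRect((P*1000).astype(np.float32)))
f=lambda cx,cy:(314+(cx-400)/5-.4,145+cy/5-.4)
C=[onz("top",f(*q),0)[:2] for q in((598,55),(660,70),(605,245),(545,225))];C=np.array(C);print(C.round(4),C.mean(0))
d=(C[0]+C[1]-C[2]-C[3]);L=np.linalg.norm(d)/2;d/=np.linalg.norm(d);print("yaw",np.degrees(np.arctan2(d[1],d[0])),L)
S=C.mean(0)-.022*d;print("slot",S)
g2=lambda cx,cy:(222+(cx-400)/5-.4,125+(cy-300)/5-.4)
Cs=np.array([onz("side",g2(*q),0)[:2] for q in((538,461),(562,442),(666,478),(645,500))]);print("side plate",Cs.round(4),Cs.mean(0))
for q in((632,472),(577,457)):
    p=onz("side",g2(*q),0)[:2];print("leg",p,(p-S)@d,(p-S)@[-d[1],d[0]])
for q in((157,172),(148,203),(199,154)):print(onz("top",q,.02))
E
```

```text
plate ((623.67041015625, -123.21149444580078), (40.38380432128906, 101.85807037353516), 68.93762969970703)
[[ 0.6769 -0.125 ]
 [ 0.6677 -0.1587]
 [ 0.5703 -0.1224]
 [ 0.5819 -0.0904]] [ 0.6242013  -0.12416356]
yaw -20.233651809597564 0.10250580335602688
slot [ 0.60355892 -0.11655487]
side plate [[ 0.6753 -0.1277]
 [ 0.6617 -0.1557]
 [ 0.5736 -0.12  ]
 [ 0.5852 -0.0897]] [ 0.62393234 -0.12328458]
leg [ 0.60066141 -0.12392985] -0.00016807673503129082 -0.00792197146988575
leg [ 0.64624854 -0.13737925] 0.04725734738848318 -0.004775129416630576
[0.63595299 0.41282869 0.02      ]
[0.55182553 0.43459268 0.02      ]
[0.68403246 0.29959239 0.02      ]
```

```bash
python3 -m inch '[{"hand":0,"slide":[31.2,-34.9,-9],"yaw":0.567},{"hand":0,"slide":[31.2,-34.9,-9],"yaw":0.567},{"hand":0,"slide":[31.2,-34.9,-9],"yaw":0.567},{"hand":0,"slide":[31.2,-34.9,-9],"yaw":0.567},{"hand":0,"slide":[31.2,-34.9,-9],"yaw":0.567},{"hand":0,"slide":[31.2,-34.9,-9],"yaw":0.567},{"hand":0,"slide":[31.2,-34.9,-9],"yaw":0.567},{"hand":0,"slide":[31.2,-34.9,-9],"yaw":0.567},{"hand":0,"slide":[31.2,-34.9,-9],"yaw":0.567},{"hand":0,"slide":[31.2,-34.9,-9],"yaw":0.567}]'
python3 -c "
from h import *
s=sense();print(s['tcp_pos'],s['ee_rot'][:,0],s['wrist_force'])"
```

```text
time_s: 1.35
tcp_pos: [0.5142, 0.2424, 0.202]
ee_rot: [[0.972, 0.235, -0.0], [0.235, -0.972, -0.0], [-0.0, 0.0, -1.0]]
wrist_force: [-0.2, 1.2, -0.1]
gripper_width: 0.998
[0.51418309 0.24236624 0.20202064] [ 9.72077422e-01  2.34659841e-01 -4.93883642e-04] [-0.21114156  1.16050527 -0.0973909 ]
```

```bash
python3 -m inch '[{"hand":0,"slide":[0,0,-6],"yaw":0},{"hand":0,"slide":[0,0,-10],"yaw":0},{"hand":0,"slide":[0,0,-12.5],"yaw":0},{"hand":0,"slide":[0,0,-12.8],"yaw":0},{"hand":0.5,"slide":[0,0,-12.8],"yaw":0},{"hand":1,"slide":[0,0,-12.8],"yaw":0},{"hand":1,"slide":[0,0,-12.8],"yaw":0},{"hand":1,"slide":[0,0,-12.8],"yaw":0},{"hand":1,"slide":[0,0,-12.8],"yaw":0},{"hand":1,"slide":[0,0,-12.8],"yaw":0}]'
```

```text
time_s: 2.6
tcp_pos: [0.5144, 0.2422, 0.0743]
ee_rot: [[0.972, 0.235, 0.0], [0.235, -0.972, -0.0], [0.0, 0.0, -1.0]]
wrist_force: [0.3, -0.4, 0.2]
gripper_width: 0.4
```

```bash
python3 -m inch '[{"hand":1,"slide":[0,0,0],"yaw":0},{"hand":1,"slide":[0,0,0],"yaw":0},{"hand":1,"slide":[0,0,1],"yaw":0},{"hand":1,"slide":[0,0,3],"yaw":0},{"hand":1,"slide":[0,0,6],"yaw":0},{"hand":1,"slide":[0,0,7],"yaw":0},{"hand":1,"slide":[0,0,7],"yaw":0}]'
python3 - <<'E'
from h import *
t=capture("top");s=capture("side")
R=lambda im,x,y,w,h:cv2.resize(im[y:y+h,x:x+w],(400,300),interpolation=cv2.INTER_CUBIC)
cv2.imwrite("pics/g.png",np.hstack([R(t,160,150,120,90),R(s,210,160,120,90)]))
print(sense()['wrist_force'],sense()['moment'])
E
```

```text
time_s: 3.48
tcp_pos: [0.5143, 0.2423, 0.1447]
ee_rot: [[0.972, 0.235, 0.001], [0.235, -0.972, 0.001], [0.001, -0.001, -1.0]]
wrist_force: [-1.1, -0.7, -3.2]
gripper_width: 0.207
[-0.60005339  0.23101939 -2.71708273] [-0.12171868  0.02820029 -0.01802055]
```

View pics/g.png

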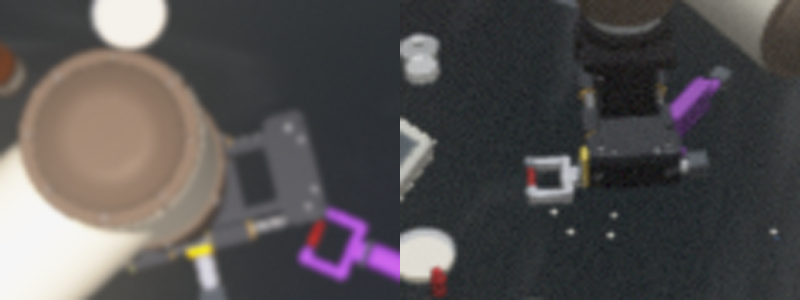

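The crop shows the key held level between the jaws, with the hook free and its red gate at side ≈(249,213). Next I carry it to a point in front of the eye, staying high.

```bash
python3 -m inch '[{"hand":1,"slide":[-1.2,-4,0],"yaw":-0.1},{"hand":1,"slide":[-1.2,-9,0],"yaw":-0.2},{"hand":1,"slide":[-1.2,-14,0],"yaw":-0.3},{"hand":1,"slide":[-1.2,-19,0],"yaw":-0.4},{"hand":1,"slide":[-1.2,-24,0],"yaw":-0.5},{"hand":1,"slide":[-1.2,-29,0],"yaw":-0.597},{"hand":1,"slide":[-1.2,-32,0],"yaw":-0.597},{"hand":1,"slide":[-1.2,-32.8,0],"yaw":-0.597},{"hand":1,"slide":[-1.2,-32.8,0],"yaw":-0.597},{"hand":1,"slide":[-1.2,-32.8,0],"yaw":-0.597}]'
python3 -m inch '[{"hand":1,"slide":[0,0,-3],"yaw":0},{"hand":1,"slide":[0,0,-5],"yaw":0},{"hand":1,"slide":[0,0,-6],"yaw":0},{"hand":1,"slide":[0,0,-6.2],"yaw":0},{"hand":1,"slide":[0,0,-6.2],"yaw":0},{"hand":1,"slide":[0,0,-6.2],"yaw":0}]'
python3 - <<'E'
from h import *
t=capture("top");s=capture("side");cv2.imwrite("pics/t2.png",t);cv2.imwrite("pics/s2.png",s)
R=lambda im,x,y,w,h:cv2.resize(im[y:y+h,x:x+w],(400,400),interpolation=cv2.INTER_CUBIC)
cv2.imwrite("pics/p.png",np.hstack([R(t,300,130,80,80),R(s,230,130,60,60)]))
S=sense();p=S['tcp_pos'];x=S['ee_rot'][:,0];print(S['wrist_force'],p,np.degrees(np.arctan2(x[1],x[0])))
k=mask(s,(0,110,60),(12,255,255),(235,140,300,190))|mask(s,(168,110,60),(180,255,255),(235,140,300,190));ys,xs=np.nonzero(k)
if len(xs):
    print("red",len(xs),xs.mean(),ys.mean())
    ex=x[:2]/np.linalg.norm(x[:2]);ey=np.array([-ex[1],ex[0]])
    G=p[:2]+80*.001*ex;zb=p[2]-.0743
    print("pred",proj("side",[*G,zb+.006]))
E
```

```text
time_s: 4.82
tcp_pos: [0.5024, -0.0848, 0.144]
ee_rot: [[0.936, -0.351, -0.0], [-0.351, -0.936, 0.0], [-0.0, 0.0, -1.0]]
wrist_force: [-0.2, 0.5, -1.7]
gripper_width: 0.203
time_s: 5.58
tcp_pos: [0.5029, -0.0856, 0.083]
ee_rot: [[0.936, -0.352, 0.002], [-0.352, -0.936, 0.0], [0.002, -0.001, -1.0]]
wrist_force: [0.7, 0.6, -3.1]
gripper_width: 0.206
[-0.0674289   0.09389431 -2.00304622] [ 0.5026955  -0.08565413  0.08286242] -20.612532327118345
red 3 272.3333333333333 157.66666666666666
pred (np.float64(273.537089619438), np.float64(157.94496220979465))
```

View pics/p.png

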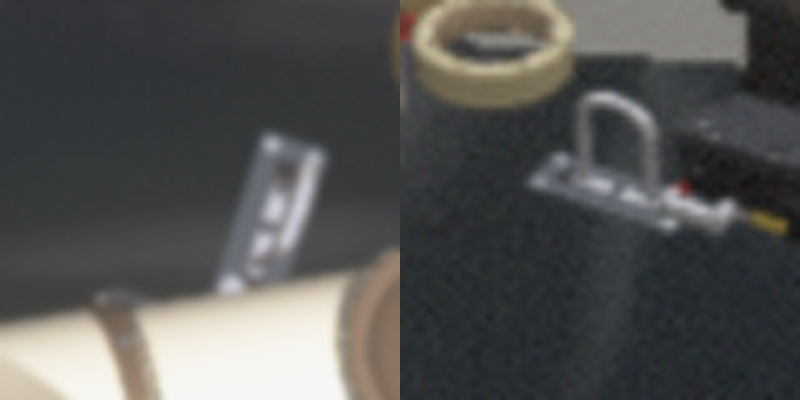

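The right crop shows the gate (side ≈273,158) just short of the near leg, lined up with it and level. Now I feel forward along (0.936, -0.352).

```bash
python3 -m inch '[{"hand":1,"slide":[0.28,-0.11,0],"yaw":0},{"hand":1,"slide":[0.56,-0.21,0],"yaw":0},{"hand":1,"slide":[0.84,-0.32,0],"yaw":0},{"hand":1,"slide":[0.94,-0.35,0],"yaw":0},{"hand":1,"slide":[0.94,-0.35,0],"yaw":0}]'
python3 -m inch '[{"hand":1,"slide":[0.14,-0.05,0],"yaw":0},{"hand":1,"slide":[0.28,-0.11,0],"yaw":0},{"hand":1,"slide":[0.28,-0.11,0],"yaw":0}]'
python3 -m inch '[{"hand":1,"slide":[0.14,-0.05,0],"yaw":0},{"hand":1,"slide":[0.28,-0.11,0],"yaw":0},{"hand":1,"slide":[0.28,-0.11,0],"yaw":0}]'
```

```text
time_s: 6.3
tcp_pos: [0.5118, -0.0892, 0.0822]
ee_rot: [[0.936, -0.352, -0.0], [-0.352, -0.936, -0.0], [-0.0, 0.0, -1.0]]
wrist_force: [-1.0, 0.2, -1.9]
gripper_width: 0.205
time_s: 6.68
tcp_pos: [0.5147, -0.0903, 0.0823]
ee_rot: [[0.936, -0.352, 0.0], [-0.352, -0.936, -0.0], [0.0, -0.0, -1.0]]
wrist_force: [0.8, 0.5, -2.5]
gripper_width: 0.207
time_s: 7.05
tcp_pos: [0.5169, -0.0914, 0.0821]
ee_rot: [[0.936, -0.352, -0.001], [-0.352, -0.936, 0.0], [-0.001, 0.0, -1.0]]
wrist_force: [-2.7, 1.4, -0.8]
gripper_width: 0.204
```

```bash
for i in 1; do python3 -m inch '[{"hand":1,"slide":[0.09,-0.035,0],"yaw":0},{"hand":1,"slide":[0.19,-0.07,0],"yaw":0},{"hand":1,"slide":[0.19,-0.07,0],"yaw":0}]'; done
python3 -m inch '[{"hand":1,"slide":[0.09,-0.035,0],"yaw":0},{"hand":1,"slide":[0.19,-0.07,0],"yaw":0},{"hand":1,"slide":[0.19,-0.07,0],"yaw":0}]'
python3 - <<'E'
from h import *
for i in range(4): capture("side");print(sense()['wrist_force'].round(2))
E
```

```text
time_s: 7.42
tcp_pos: [0.519, -0.0921, 0.0821]
ee_rot: [[0.936, -0.352, -0.001], [-0.352, -0.936, -0.0], [-0.001, 0.0, -1.0]]
wrist_force: [-3.3, 1.0, -1.5]
gripper_width: 0.201
time_s: 7.8
tcp_pos: [0.5209, -0.0928, 0.0821]
ee_rot: [[0.936, -0.352, -0.001], [-0.352, -0.936, 0.0], [-0.001, 0.0, -1.0]]
wrist_force: [-4.0, 2.1, -1.5]
gripper_width: 0.208
[-1.89  1.04 -0.9 ]
[-3.64  0.71 -1.17]
[-3.71  0.6  -2.6 ]
[-3.09  1.53 -1.63]
```

Contact is soft (about 3.5 N) from roughly 15 mm of travel, so the leg is on the gate. I press on in steps.

```bash
cat > f.py <<'E'
from h import *
F=[]
for i in range(4): capture("side");F.append(sense()['wrist_force'])
F=np.mean(F,0);x=sense()['ee_rot'][:2,0];print("F along",(F[:2]@x).round(2),"lateral",(F[:2]@[-x[1],x[0]]).round(2),"z",F[2].round(2))
E
python3 -m inch '[{"hand":1,"slide":[0.14,-0.05,0],"yaw":0},{"hand":1,"slide":[0.28,-0.11,0],"yaw":0},{"hand":1,"slide":[0.28,-0.11,0],"yaw":0}]'
python3 -m inch '[{"hand":1,"slide":[0.14,-0.05,0],"yaw":0},{"hand":1,"slide":[0.28,-0.11,0],"yaw":0},{"hand":1,"slide":[0.28,-0.11,0],"yaw":0}]'; python3 f.py
python3 -m inch '[{"hand":1,"slide":[0.14,-0.05,0],"yaw":0},{"hand":1,"slide":[0.28,-0.11,0],"yaw":0},{"hand":1,"slide":[0.28,-0.11,0],"yaw":0}]'; python3 f.py
```

```text
time_s: 8.38
tcp_pos: [0.5237, -0.0938, 0.082]
ee_rot: [[0.936, -0.352, -0.001], [-0.352, -0.936, 0.0], [-0.001, 0.0, -1.0]]
wrist_force: [-3.9, 2.2, -1.9]
gripper_width: 0.206
time_s: 8.75
tcp_pos: [0.5259, -0.0951, 0.0818]
ee_rot: [[0.936, -0.352, -0.002], [-0.352, -0.936, -0.0], [-0.002, 0.001, -1.0]]
wrist_force: [-4.1, 2.9, -2.3]
gripper_width: 0.203
F along -5.89 lateral 0.52 z -2.1
time_s: 9.32
tcp_pos: [0.5283, -0.0962, 0.0816]
ee_rot: [[0.936, -0.353, -0.003], [-0.353, -0.936, -0.0], [-0.003, 0.001, -1.0]]
wrist_force: [-5.7, 3.4, -2.0]
gripper_width: 0.206
F along -5.82 lateral -0.45 z -2.0
```

```bash

python3 -m inch '[{"hand":1,"slide":[0.09,-0.035,0],"yaw":0},{"hand":1,"slide":[0.19,-0.07,0],"yaw":0},{"hand":1,"slide":[0.19,-0.07,0],"yaw":0}]' | sed -n '2p;4p'; 
python3 -m inch '[{"hand":1,"slide":[0.09,-0.035,0],"yaw":0},{"hand":1,"slide":[0.19,-0.07,0],"yaw":0},{"hand":1,"slide":[0.19,-0.07,0],"yaw":0}]'| sed -n '2p;4p'; python3 f.py
python3 -m inch '[{"hand":1,"slide":[0.09,-0.035,0],"yaw":0},{"hand":1,"slide":[0.19,-0.07,0],"yaw":0},{"hand":1,"slide":[0.19,-0.07,0],"yaw":0}]'| sed -n '2p;4p'; python3 f.py
```

```text
tcp_pos: [0.5298, -0.0971, 0.0815]
wrist_force: [-5.1, 1.8, -1.6]
tcp_pos: [0.5316, -0.0981, 0.0815]
wrist_force: [-4.8, 0.7, -1.2]
F along -5.65 lateral -2.04 z -2.81
tcp_pos: [0.5335, -0.0991, 0.0815]
wrist_force: [-5.3, -1.9, -2.1]
F along -3.86 lateral -3.83 z -2.64
```

```bash

python3 -m inch '[{"hand":1,"slide":[0.09,-0.035,0],"yaw":0},{"hand":1,"slide":[0.19,-0.07,0],"yaw":0},{"hand":1,"slide":[0.19,-0.07,0],"yaw":0}]' | sed -n '2p;4p'; python3 f.py
python3 -m inch '[{"hand":1,"slide":[0.09,-0.035,0],"yaw":0},{"hand":1,"slide":[0.19,-0.07,0],"yaw":0},{"hand":1,"slide":[0.19,-0.07,0],"yaw":0}]'| sed -n '2p;4p'; python3 f.py
```

```text
tcp_pos: [0.5389, -0.0994, 0.0826]
wrist_force: [0.6, -0.5, -1.8]
F along -0.25 lateral 0.21 z -2.29
tcp_pos: [0.5393, -0.0996, 0.0823]
wrist_force: [0.0, -0.8, -2.5]
F along 0.18 lateral 0.03 z -2.66
```

The force vanished, so the gate appears to have snapped shut. Now I tug back.

```bash

python3 -m inch '[{"hand":1,"slide":[-0.28,0.11,0],"yaw":0},{"hand":1,"slide":[-0.56,0.21,0],"yaw":0},{"hand":1,"slide":[-0.75,0.28,0],"yaw":0},{"hand":1,"slide":[-0.75,0.28,0],"yaw":0}]' | sed -n '2p;4p'; python3 f.py
python3 -m inch '[{"hand":1,"slide":[-0.14,0.05,0],"yaw":0},{"hand":1,"slide":[-0.28,0.11,0],"yaw":0},{"hand":1,"slide":[-0.28,0.11,0],"yaw":0}]'| sed -n '2p;4p'; python3 f.py
python3 -m inch '[{"hand":1,"slide":[-0.09,0.035,0],"yaw":0},{"hand":1,"slide":[-0.19,0.07,0],"yaw":0},{"hand":1,"slide":[-0.19,0.07,0],"yaw":0}]'| sed -n '2p;4p'; python3 f.py
```

```text
tcp_pos: [0.5314, -0.0967, 0.0823]
wrist_force: [0.1, -0.2, -2.3]
F along 0.1 lateral 0.12 z -2.51
tcp_pos: [0.5286, -0.0957, 0.0822]
wrist_force: [-0.8, 0.2, -2.7]
F along 0.01 lateral 0.25 z -2.27
tcp_pos: [0.5269, -0.095, 0.0823]
wrist_force: [0.7, -0.0, -2.6]
F along 0.21 lateral 0.0 z -1.92
```

```bash
for k in 1; do
python3 -m inch '[{"hand":1,"slide":[-0.14,0.05,0],"yaw":0},{"hand":1,"slide":[-0.14,0.05,0],"yaw":0}]' | sed -n '2p;4p'; done; python3 f.py
python3 -m inch '[{"hand":1,"slide":[-0.14,0.05,0],"yaw":0},{"hand":1,"slide":[-0.14,0.05,0],"yaw":0}]'| sed -n '2p;4p'; python3 f.py
python3 -m inch '[{"hand":1,"slide":[-0.14,0.05,0],"yaw":0},{"hand":1,"slide":[-0.14,0.05,0],"yaw":0}]'| sed -n '2p;4p'; python3 f.py
```

```text
tcp_pos: [0.5267, -0.0946, 0.0827]
wrist_force: [3.1, -1.7, -2.3]
F along 4.44 lateral -0.86 z -1.98
tcp_pos: [0.5264, -0.0942, 0.0829]
wrist_force: [7.6, -4.6, -5.7]
F along 7.83 lateral -1.07 z -4.35
tcp_pos: [0.5261, -0.0939, 0.0831]
wrist_force: [9.8, -6.1, -6.2]
F along 10.91 lateral -2.19 z -6.02
```

The tug holds at about 11 N. Next I ease forward, lower, check and release.

```bash

python3 -m inch '[{"hand":1,"slide":[0.28,-0.11,0],"yaw":0},{"hand":1,"slide":[0.56,-0.21,0],"yaw":0},{"hand":1,"slide":[0.94,-0.35,0],"yaw":0},{"hand":1,"slide":[0.94,-0.35,0],"yaw":0}]' | sed -n '2p;4p'; python3 f.py
python3 -m inch '[{"hand":1,"slide":[0,0,-0.3],"yaw":0},{"hand":1,"slide":[0,0,-0.6],"yaw":0},{"hand":1,"slide":[0,0,-0.75],"yaw":0},{"hand":1,"slide":[0,0,-0.75],"yaw":0}]'| sed -n '2p;4p'; python3 f.py
```

```text
tcp_pos: [0.5314, -0.097, 0.0818]
wrist_force: [0.1, -0.3, -2.3]
F along -0.11 lateral -0.25 z -2.42
tcp_pos: [0.532, -0.097, 0.0746]
wrist_force: [0.2, 0.2, -2.2]
F along -0.3 lateral 0.02 z -2.43
```

```bash

python3 -m inch '[{"hand":1,"slide":[0,0,-0.05],"yaw":0},{"hand":0.75,"slide":[0,0,-0.05],"yaw":0},{"hand":0.6,"slide":[0,0,-0.05],"yaw":0},{"hand":0.4,"slide":[0,0,-0.05],"yaw":0},{"hand":0.4,"slide":[0,0,-0.05],"yaw":0},{"hand":0.4,"slide":[0,0,-0.05],"yaw":0}]'|sed -n '2p;4,5p'; python3 f.py
python3 -m inch '[{"hand":0.4,"slide":[0,0,1],"yaw":0},{"hand":0.4,"slide":[0,0,4],"yaw":0},{"hand":0.4,"slide":[0,0,9],"yaw":0},{"hand":0.4,"slide":[-3,0,14],"yaw":0},{"hand":0.4,"slide":[-8,0,16],"yaw":0},{"hand":0.4,"slide":[-12,0,16],"yaw":0},{"hand":0.4,"slide":[-12,0,16],"yaw":0},{"hand":0.4,"slide":[-12,0,16],"yaw":0}]'; python3 f.py
python3 - <<'E'
from h import *
t=capture("top");s=capture("side")
R=lambda im,x,y,w,h:cv2.resize(im[y:y+h,x:x+w],(400,400),interpolation=cv2.INTER_CUBIC)
cv2.imwrite("pics/end.png",np.hstack([R(t,300,140,90,90),R(s,235,125,80,80)]))
E
```

```text
tcp_pos: [0.5321, -0.097, 0.0743]
wrist_force: [0.7, 0.1, -0.7]
gripper_width: 0.572
F along -0.41 lateral -0.17 z -0.15
time_s: 18.75
tcp_pos: [0.4127, -0.097, 0.2351]
ee_rot: [[0.936, -0.352, 0.002], [-0.352, -0.936, -0.0], [0.002, -0.001, -1.0]]
wrist_force: [-0.4, -0.4, 0.5]
gripper_width: 0.601
F along 0.2 lateral -0.34 z -0.18
```

View pics/end.png

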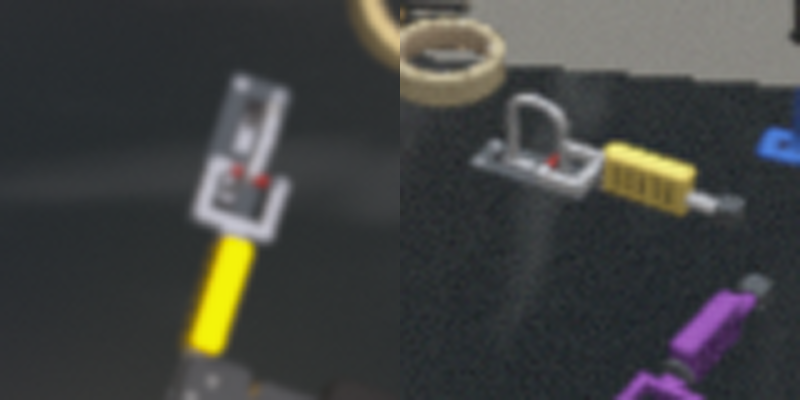

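The last view shows the key flat on the bench. Its red gate lies straight across the mouth (top crop 250,178), the staple's near leg stands behind it inside the hook, and the gripper is clear. I hand in.

```bash
python3 -c "
from station import *
print(finish_job())"
```

```text
the job is handed in; nothing more can be done
None
```

The valve key is clipped to the steel tether eye, lying flat and released, and I handed the job in at about 19 s of the 69 s allowed. No verdict was reported.

- **Pressing on:** I gripped the yellow key and pressed its gate onto the near leg. The force built to about 6 N, turned sideways, then vanished as the gate snapped shut.
- **Tug:** Pulling back, the key moved freely for about 13 mm. The shut gate then held at about 11 N, the highest along-key reading on the eye; the limit is 17 N.
- **Last checks:** The final picture shows the key flat, the gate straight across the mouth and the near leg inside the hook. The gripper is clear, with wrist force near zero. I saw no sign that the glassware was touched, but I did not re-measure it.
- **Uncertain:** The force dropped after less travel than I expected, about 20 mm past first touch where I had reckoned on 27 mm. The side camera put the leg 5–8 mm off sideways from the plate's line. I did not act on that, and the clean snap and the holding tug suggest the reading was wrong.

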